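# Stow the waiting petri dish behind the one-way pawl

### The job

Two identical one-way dish lanes stand on the bench, each with a petri dish waiting in its open mouth. One lane already has a dish stowed behind its sprung pawl; the bay of the other lane is empty. Push the dish that waits in the lane with the empty bay along the lane, past the pawl, until it lies flat in the bay and the pawl has sprung shut behind it, and leave the dish waiting in the other lane where it is.

Things in the scene. Friction and masses are not known exactly. Their poses are not given: they have to be found in the camera images.
- gate_empty: Fixed dish lane with the empty bay: grey plate 184 x 96 x 4 mm, aluminium walls 68 mm apart, 22 mm high. Origin: on the bench, on the lane's middle line; x from open mouth (plate edge -100 mm) to end stop (inner face +78 mm), y to the pawl's wall. Beyond x = 5 mm lips 22-25 mm up hold a dish down; a 54 mm wide slot between them admits a finger. The twin lane beside it is full.
- pawl_empty (a joint): Sprung steel pawl of that lane (rad), 5-16 mm above the bench, pivot at lane x -15, y +38 mm. 0 = shut: slants forward across the lane to its tip at x +5, y +15 mm; the middle stays clear for a finger. A dish pushed to +x swings it to about 0.8 (2-6 N); it springs back to 0 and blocks the return once the dish's centre is past x = 36 mm.
- dish_mid (a point): Centre (half-way up) of the petri dish waiting in the mouth of the lane with the empty bay: clear, round, 64 mm across, 15 mm high, 20-45 g, flat on the lane's plate (4-19 mm above the bench), at lane x -58 to -36 mm at first. Against the end stop its centre is at lane x +46 mm.
- other_dish_mid (a point): Centre of the identical petri dish waiting in the mouth of the other lane, whose bay already holds a third dish: to be left alone.
Mind the look-alikes: they are no part of the job. Leave any red look-alike of the part that bears dish_mid alone.

How it is judged:
On the way:
1. the dish swings the pawl aside (value of joint pawl_empty above 0.4 rad and x of dish_mid in the frame of gate_empty between -0.025 and 0.04 m), for 0.05 s.
At the end, for the whole second after the job is handed in: The dish lies flat (within 0.1 rad) on the floor of the bay, its centre 32 to 52 mm beyond the lane's origin along the lane and within 10 mm of the middle line, and the pawl is shut behind it (within 0.12 rad of shut) (x of dish_mid in the frame of gate_empty between 0.032 and 0.052 m and y of dish_mid in the frame of gate_empty between -0.01 and 0.01 m and height (world z) of dish_mid below 0.016 m and angle between dish_mid's own z axis and vertical below 0.1 rad and value of joint pawl_empty below 0.12 rad); the robot touches nothing.
It fails at once if the dish waiting in the other lane is moved by more than 20 mm (distance of other_dish_mid from where it was at the start of the episode above 0.02 m).
It also fails if it takes over 32 s, if anything falls off the work surface, if the arm or the gripper's body presses on something with over 40 N, if the wrist force passes 120 N, or if a joint passes its speed limit or range.

### The arm

A 7-joint arm with a two-finger parallel gripper is mounted at the origin on a cart in front of the work surface, level with it; the furniture and walls round the work are solid. World frame = base frame: x ahead of the robot, y to its left, z up, the work surface at z = 0. Lengths are in m, angles in rad, forces in N, time in s.
With the tool pointing down it reaches from about 0.425 to 0.925 m from the base axis. Payload 6.8 kg.
Tool frame: the origin (TCP) lies at the very end of the fingers, on their centre line; the grasp point (between the pads) lies 19 mm behind it; z points along the fingers, y is the line along which they close (so a half turn about z gives the same grasp; the last joint's range is limited). The gripper opens to 85 mm and grips with 20 to 120 N. Pads are 22 mm wide; open, the fingers measure 114 mm over their backs; the gripper's body (76 mm by 85 mm) begins 54 mm behind the grasp point. The pads swing forward as they close: fully open they stand 13 mm farther back than shut.
Start: joints at [-1.229, 0.477, 0.022, 1.555, -0.011, 1.109, -0.083], TCP at [0.293, 0.608, 0.231] pointing down, gripper open.
Joint ranges: [-2.96, 2.96], [-0.34, 2.1], [-1.41, 1.46], [0.24, 2.44], [-1.37, 4.51], [0.17, 1.92], [-2.96, 2.96]. Speed limits (rad/s): [2.39, 2.39, 3.14, 3.14, 3.14, 3.14, 3.14].

### API

Orientations are given as a unit quaternion [w, x, y, z].
In Python, from station import get_obs, read_camera, hand_in gives the robot as it stands.
- The arm moves only by the tool arm_command, never from a script. Its argument "commands" is one flat list of numbers, 7 for each row, row after row: the shift along the tool's x, y, z in m, then the turn, a rotation vector about the tool's x, y, z in degrees, then the opening, from 0 (shut) to 1 (fully open). In form: [tx, ty, tz, rx, ry, rz, fingers, tx, ty, tz, rx, ry, rz, fingers, ...]. A call has 1 to 8 rows; each row is the pose to reach, as a shift and turn from the pose commanded when the call began, along the tool's axes at that moment; what a row does not reach only later rows make up. A row lasts 1/10 s, in which the tool goes at most 50 mm and 8.59 degrees, less where a joint would pass 70% of its speed; a pose out of reach is approached as far as the arm can. A call with a gripper value outside its range is refused whole. The fingers move at their own pace and stop on an object; "force" is the grip in N (left out, the last holds). Time passes only in rows, so rows that repeat a pose let the fingers close. It gives the time, the measured TCP pose, the force, the opening and the grip force at its end, in the units of the state.
- get_obs(): the state, without advancing time (a new reading comes with each control period).
- read_camera(name): name is "side" or "top"; returns a dict with "img" (480x640x3 uint8, red, green, blue), "camera_matrix" (3x3 intrinsics, pixels), "pose" (4x4, takes a point from camera to world coordinates). Camera axes: x right, y down, z forward; pixel columns grow to the right and rows downward; lengths in m; the calibration is good to about 2 mm. A picture is of the moment at which its call begins. There is no depth.
- hand_in(): hands the job in; it is judged then, once.
The state is a dict: "t": time; "q": joint angles; "joint_vel": joint speeds; "joint_torque": joint torques, N m; "eef_pos": TCP position; "tool_rot": TCP orientation; "contact_force": force on the tool from outside, world axes, zero at the start; "torque": the same for the moment, N m; "gripper_width": opening from 0.0 (shut) to 1.0 (fully open); "grasp_force": force on a finger pad.
Only numpy, scipy, OpenCV 4.12 (cv2) and the standard library are available. Lean on these libraries where they do the work, as an engineer would, in place of code of your own. Each camera call takes 0.05 s, during which the arm holds its last target. There are 200 camera calls.

## Working session

There is one attempt and no reset: what is moved stays moved. The work goes in short steps, Python scripts to look and compute and a tool call to move; the robot and the scene stay as the last step left them, time stands still between calls to the robot, and variables do not carry over. Pictures are saved under pics/ and viewed, at most 10 in all, crops included, and the job is handed in when it is done.

Besides the shell and the picture viewer there is one more tool, called after "Call:" as name(argument=value, ...) on one line, values as JSON. arm_command: Moves the arm, as the interface text tells. Its arguments: {"type":"object","properties":{"commands":{"type":"array","items":{"type":"number"}},"force":{"type":"number"}},"required":["commands"]}

```bash
mkdir -p pics
cat > h.py <<'E'
import numpy as np,cv2,json
from station import get_obs, read_camera, hand_in
def snap(n,f):
    c=read_camera(n); cv2.imwrite(f,c['img'][:,:,::-1]); return c
def ray(c,u,v,z):
    K=np.array(c['camera_matrix']);P=np.array(c['pose'])
    d=P[:3,:3]@np.linalg.solve(K,[u,v,1]);o=P[:3,3]
    return o+d*(z-o[2])/d[2]
E
python3 - <<'E'
from h import *
for n in('top','side'):
    c=snap(n,f'pics/{n}0.png'); np.savez(f'{n}.npz',camera_matrix=c['camera_matrix'],pose=c['pose']); print(n,c['camera_matrix'],c['pose'])
o=get_obs();print(o['t'],o['eef_pos'],o['tool_rot'],o['contact_force'])
E
```

```text
top [[547.47915236   0.         318.04927375]
 [  0.         547.47915236 244.60393193]
 [  0.           0.           1.        ]] [[-3.16080818e-03 -9.94242373e-01  1.07107947e-01  4.02611127e-01]
 [-9.99753398e-01  7.87530100e-04 -2.21928718e-02  1.24721428e-01]
 [ 2.19807428e-02 -1.07151681e-01 -9.93999680e-01  9.09378112e-01]
 [ 0.00000000e+00  0.00000000e+00  0.00000000e+00  1.00000000e+00]]
side [[542.40849575   0.         320.10258634]
 [  0.         542.40849575 236.76816952]
 [  0.           0.           1.        ]] [[ 0.93237837 -0.18148727  0.31262269  0.16894709]
 [-0.36067291 -0.52495807  0.77093065 -0.65641687]
 [ 0.0241997  -0.8315536  -0.5549171   0.59442313]
 [ 0.          0.          0.          1.        ]]
0.1 [0.29325121 0.60738801 0.23041872] [-1.47988786e-04  2.23011064e-01  9.74815571e-01 -8.03660278e-04] [ 1.15755173  0.83031489 -0.59138653]
```

View pics/top0.png

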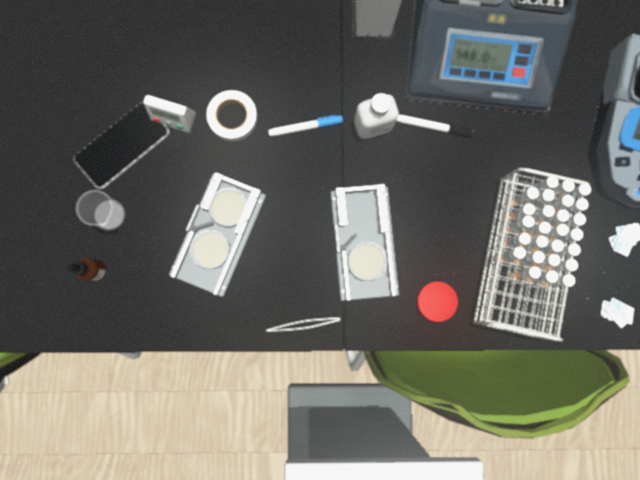

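View pics/side0.png

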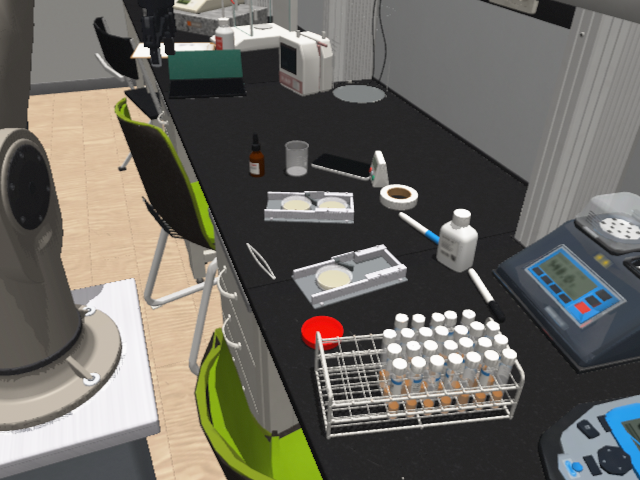

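The top view shows two lanes. The left one, around (218,235), holds dishes at (211,250) and (229,207), so it is full. The right one, around (365,243), has a single dish at (367,262), so its bay is empty and it is the target. The red disc at (437,301) is the decoy. I'll confirm with an enlarged crop.

Run:
```python
import cv2
i=cv2.imread('pics/top0.png')[175:310,315:415]
cv2.imwrite('pics/crop.png',cv2.resize(i,None,fx=4.4,fy=4.4,interpolation=cv2.INTER_CUBIC))
```

```text
(no output)
```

View pics/crop.png

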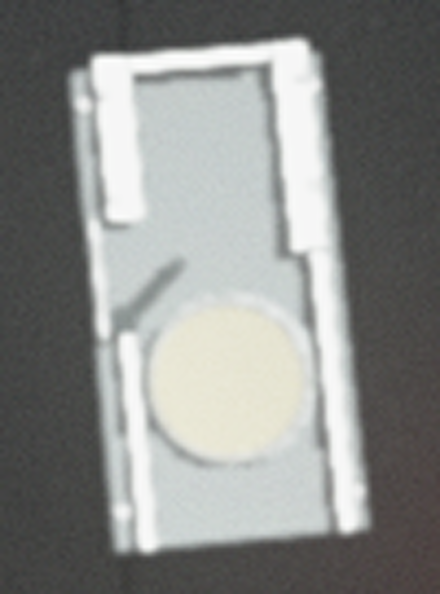

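The crop confirms it: the dish is at crop (231,378), the pawl is at (150,290) ahead of it and shut, and the bay is empty. The mouth is at the bottom, with plate corners at (117,551), (370,527), (72,70) and (322,52).

Run:
```python
from h import *
c=np.load('top.npz')
w=lambda u,v,z:ray(c,315+(u+.5)/4.4-.5,175+(v+.5)/4.4-.5,z)[:2]
BL,BR,TL,TR=[w(*p,.004) for p in((117,551),(370,527),(72,70),(322,52))]
d=(TL+TR-BL-BR)/2; L=np.linalg.norm(d); e=d/L
print(BL,BR,TL,TR,'L',L,'W',np.linalg.norm(BL-BR),np.linalg.norm(TL-TR),'yaw',np.degrees(np.arctan2(e[1],e[0])))
n=np.array([-e[1],e[0]])
cen=(BL+BR+TL+TR)/4; o=cen+e*.008
print('origin',o)
for nm,p in(('dish',w(231,378,.018)),('dish bottom-ish',w(231,378,.010)),('wallL in',w(150,450,.026)),('tip',w(185,262,.016)),('lipedge',w(300,245,.025)),('endstop',w(200,70,.022)),('slotL',w(135,120,.025)),('slotR',w(272,120,.025)),('wallLbot',w(155,545,.022)),('wallRbot',w(335,530,.022))):
    print(nm,p,'lane',(p-o)@e,(p-o)@n)
from scipy.spatial.transform import Rotation as R
ob=get_obs();q=ob['tool_rot'];print(R.from_quat(q[[1,2,3,0]]if 1 else 0).as_matrix().round(3),ob['eef_pos'])
for x in(-.1,-.095,.014): print(x,o+e*x)
```

```text
[0.40861932 0.06664289] [ 0.41730303 -0.02857777] [0.59167075 0.08246119] [ 0.59882714 -0.01355075] L 0.18293903246820148 W 0.09561580039498202 0.09627827730589404 yaw 4.836056918104782
origin [0.51207658 0.02741833]
dish [0.47240216 0.02460916] lane -0.039770008135129126 0.000545575278721131
dish bottom-ish [0.47302852 0.02371066] lane -0.039221620271345674 -0.00040252607368650774
wallL in [0.44532158 0.05564347] lane -0.06413783249617167 0.03375242644806384
tip [0.5161349  0.04109089] lane 0.005196534235034097 0.013281748009367517
lipedge [ 0.52133831 -0.00091885] lane 0.006839789591175333 -0.029017113253947492
endstop [0.58798066 0.03523454] lane 0.07629280585558758 0.0013892888487350482
slotL [0.56836475 0.06003889] lane 0.05883785890264268 0.027759059181909403
slotR [0.5684138  0.00881824] lane 0.05456857972763433 -0.023283384753068508
wallLbot [0.41064973 0.05381184] lane -0.09884066677841769 0.03485033501633745
wallRbot [ 0.41594743 -0.01258359] lane -0.09915929141820397 -0.03175535860502097
[[-0.901  0.435 -0.001]
 [ 0.435  0.901 -0.002]
 [-0.    -0.002 -1.   ]] [0.29325121 0.60738801 0.23041872]
-0.1 [0.41243258 0.01898784]
-0.095 [0.41741478 0.01940936]
0.014 [0.52602674 0.0285986 ]
```

The plan is to push with the fingers closed and tool x along the lane. First I move above the mouth.

Call:
arm_command(commands=[-0.028,-0.035,0,0,0,-4,0,-0.057,-0.07,0,0,0,-8,0,-0.085,-0.105,0,0,0,-12,0,-0.113,-0.14,0,0,0,-16,0,-0.142,-0.175,0,0,0,-20,0,-0.17,-0.21,0,0,0,-24,0,-0.198,-0.245,0,0,0,-28,0,-0.226,-0.28,0,0,0,-30.6,0])

```text
t: 0.9
eef_pos: [0.3752, 0.2554, 0.2311]
tool_rot: [-0.0, -0.043, 0.999, -0.0]
contact_force: [0.9, 0.6, -0.2]
gripper_width: 0.004
grasp_force: 0.0
```

```bash
cat > to.py <<'E'
import sys
from h import *
from scipy.spatial.transform import Rotation as R
# target in lane coords (x,y mm, z mm) -> shift in tool axes and turn, for tool x = -lane x, tool z down, plus lean (deg)
O=np.array([.5121,.0275]);a=np.radians(4.84);e=np.array([np.cos(a),np.sin(a)]);n=np.array([-e[1],e[0]])
ob=get_obs();Rt=R.from_quat(np.roll(ob['tool_rot'],-1))
p=ob['eef_pos'];print('t',ob['t'],'pos',p,'lane mm',1e3*((p[:2]-O)@e),1e3*((p[:2]-O)@n),'F',ob['contact_force'],'grip',ob['gripper_width'])
x,y,z,lean=map(float,sys.argv[1:5])
T=np.r_[O+e*x/1e3+n*y/1e3,z/1e3]
lz=np.r_[0,0,-1.]; ex=np.r_[e,0]
G=R.from_matrix(np.c_[-ex,np.r_[n,0],lz])*R.from_euler('y',lean,degrees=True)
print('shift',Rt.inv().apply(T-p).round(4),'turn',(Rt.inv()*G).as_rotvec(degrees=True).round(2),'q',ob['q'].round(2))
E
python3 to.py -86 -2 150 0
```

```text
t 0.9 pos [0.375181   0.25541582 0.23109473] lane mm -117.20071342442682 238.65545372075843 F [ 0.88843934  0.5597565  -0.18603842] grip 0.004037085265788149
shift [-0.0307 -0.2407  0.0811] turn [-0.01 -0.02  0.13] q [-0.78  0.11  0.05  2.06 -0.01  0.97  0.93]
```

Call:
arm_command(commands=[-0.005,-0.045,0,0,0,0,0,-0.01,-0.09,0.01,0,0,0,0,-0.016,-0.135,0.03,0,0,0,0,-0.022,-0.18,0.05,0,0,0,0,-0.028,-0.22,0.07,0,0,0,0,-0.031,-0.241,0.081,0,0,0,0,-0.031,-0.241,0.081,0,0,0,0,-0.031,-0.241,0.081,0,0,0,0])

```text
t: 1.7
eef_pos: [0.4262, 0.02, 0.1501]
tool_rot: [-0.0, -0.042, 0.999, -0.0]
contact_force: [0.6, -0.0, 0.2]
gripper_width: -0.002
grasp_force: 0.0
```

```bash
python3 to.py -86 -2 12 0
```

```text
t 1.7 pos [0.42619144 0.0199738  0.15013256] lane mm -86.23723528575306 -0.25095226384510255 F [ 0.55246661 -0.04054314  0.1573075 ] grip -0.001765032656742379
shift [-0.0004 -0.0018  0.1381] turn [ 0.   -0.05 -0.07] q [-0.43  0.18  0.27  2.22 -0.07  0.75  1.53]
```

Call:
arm_command(commands=[0.003,-0.002,0.04,0,0,0,0,0.003,-0.002,0.08,0,0,0,0,0.003,-0.002,0.11,0,0,0,0,0.003,-0.002,0.12,0,0,0,0,0.003,-0.002,0.12,0,0,0,0])

```text
t: 2.2
eef_pos: [0.4231, 0.0187, 0.0298]
tool_rot: [-0.001, -0.043, 0.999, 0.0]
contact_force: [0.5, 0.4, -0.1]
gripper_width: -0.003
grasp_force: 0.0
```

```bash
python3 to.py -89 -2 10 0
python3 - <<'E'
from h import *
i=snap('side','pics/s1.png')['img'][230:320,270:420,::-1]
cv2.imwrite('pics/s1c.png',cv2.resize(i,None,fx=5,fy=5,interpolation=cv2.INTER_CUBIC))
E
```

```text
t 2.2 pos [0.42307388 0.01869928 0.02982166] lane mm -89.45121363366697 -1.2578935745535238 F [ 0.53707824  0.36480519 -0.07343042] grip -0.0029807228951677185
shift [-0.0005 -0.0007  0.0198] turn [ 0.02 -0.12  0.09] q [-0.36  0.42  0.2   2.3  -0.19  0.44  1.65]
```

View pics/s1c.png

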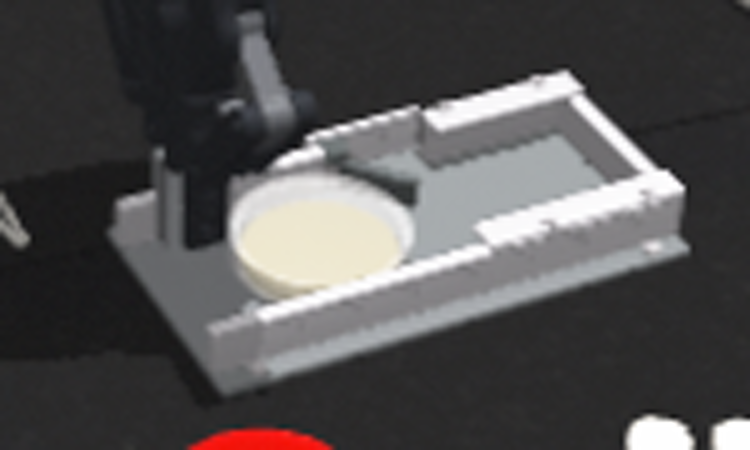

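The crop shows the fingers at (205,240), just clear of the dish's rear rim at (230,230) and between the walls. I descend, then push at a moderate speed.

Call:
arm_command(commands=[0,0,0.01,0,0,0,0,0,0,0.02,0,0,0,0,0,0,0.02,0,0,0,0,-0.007,0,0.02,0,0,0,0,-0.014,0,0.02,0,0,0,0,-0.021,0,0.02,0,0,0,0,-0.028,0,0.02,0,0,0,0,-0.035,0,0.02,0,0,0,0])

```text
t: 3.05
eef_pos: [0.4579, 0.0202, 0.0101]
tool_rot: [-0.001, -0.042, 0.999, -0.0]
contact_force: [-4.2, -2.1, 3.6]
gripper_width: -0.0
grasp_force: 1.9
```

```bash
python3 to.py -2 -2 10 0
```

```text
t 3.05 pos [0.45793796 0.02015142 0.01013396] lane mm -54.58893117345021 -2.7525382454688883 F [-4.15455917 -2.10834804  3.6241109 ] grip -0.000314982569321153
shift [-0.0526  0.0008  0.    ] turn [-0.02 -0.13 -0.04] q [-0.33  0.5   0.18  2.22 -0.21  0.44  1.67]
```

Call:
arm_command(commands=[-0.005,0,0,0,0,0,0,-0.01,0,0,0,0,0,0,-0.015,0,0,0,0,0,0,-0.02,0,0,0,0,0,0,-0.025,0,0,0,0,0,0,-0.03,0,0,0,0,0,0])

```text
t: 3.65
eef_pos: [0.489, 0.0234, 0.0103]
tool_rot: [0.0, -0.042, 0.999, 0.0]
contact_force: [-2.0, -0.6, -0.4]
gripper_width: -0.001
grasp_force: 0.8
```

```bash
python3 to.py -2 -2 10 0
python3 - <<'E'
from h import *
i=snap('side','pics/s2.png')['img'][210:320,270:420,::-1]
cv2.imwrite('pics/s2c.png',cv2.resize(i,None,fx=5,fy=5,interpolation=cv2.INTER_CUBIC))
E
```

```text
t 3.65 pos [0.48895107 0.02339457 0.01032574] lane mm -23.412771399795794 -2.1376372077536487 F [-2.03748286 -0.60748243 -0.42803208] grip -0.0007683172757023279
shift [-0.0214  0.0001  0.0003] turn [ 0.01  0.02 -0.  ] q [-0.33  0.53  0.19  2.16 -0.21  0.47  1.67]
```

View pics/s2c.png

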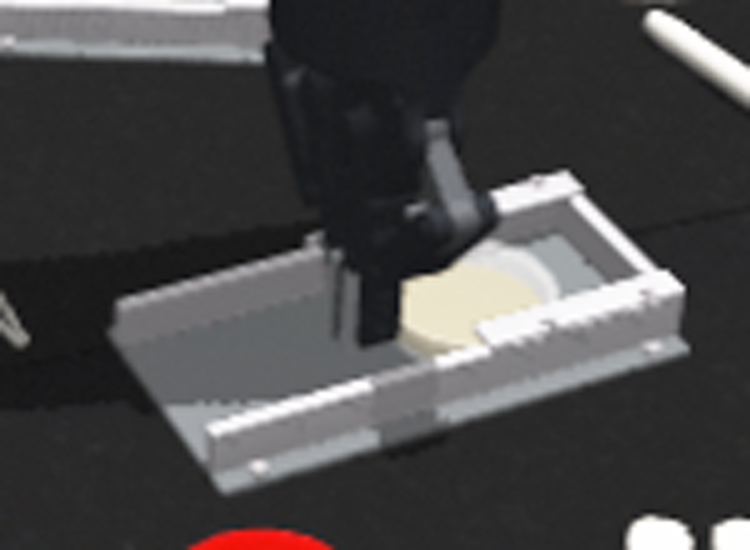

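The dish is flat and entering under the lips, with its front rim at (555,285) and the finger at (375,340). I push the last 22 mm, back off slightly, then lift.

Call:
arm_command(commands=[-0.005,0,0,0,0,0,0,-0.01,0,0,0,0,0,0,-0.015,0,0,0,0,0,0,-0.019,0,0,0,0,0,0,-0.022,0,0,0,0,0,0,-0.023,0,0,0,0,0,0])

```text
t: 4.3
eef_pos: [0.5121, 0.0251, 0.0104]
tool_rot: [0.0, -0.042, 0.999, 0.0]
contact_force: [0.9, -0.2, -0.3]
gripper_width: 0.0
grasp_force: 0.1
```

Call:
arm_command(commands=[0.003,0,0,0,0,0,0,0.004,0,-0.01,0,0,0,0,0.004,0,-0.04,0,0,0,0,0.004,0,-0.08,0,0,0,0,0.0,0.05,-0.12,0,0,0,0,0.0,0.1,-0.14,0,0,0,0,0.0,0.15,-0.16,0,0,0,0,0.0,0.18,-0.16,0,0,0,0])

```text
t: 5.1
eef_pos: [0.4966, 0.2054, 0.1732]
tool_rot: [0.002, -0.041, 0.999, 0.001]
contact_force: [0.6, -0.2, -0.1]
gripper_width: 0.001
grasp_force: 0.0
```

Run:
```python
from h import *
i=snap('top','pics/t2.png')['img'][175:310,315:415,::-1]
j=snap('side','pics/s3.png')['img'][230:320,270:420,::-1]
cv2.imwrite('pics/t2c.png',np.hstack([cv2.resize(i,(320,432),interpolation=2),cv2.resize(j,(480,432),interpolation=2)]))
```

```text
(no output)
```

View pics/t2c.png

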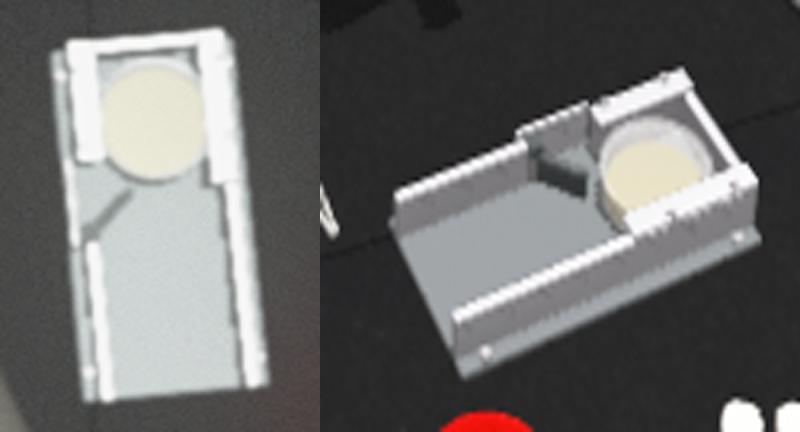

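The dish lies flat in the bay, at top-crop (153,123). The pawl is shut behind it, with its tip at (130,190), the same place as before the push. The arm is clear.

```bash
python3 -c "
from h import *
print(hand_in())"
```

```text
the job is handed in; nothing more can be done
None
```

I pushed the waiting dish past the pawl into the empty bay and handed the job in at about 5 s; the last pictures show it flat with the pawl shut behind it, and the arm stayed clear of the other lane and the red disc.

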